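Unlock the grinding dish from the pigment mill and hold it over the mixing board

ROBOT

A 6-joint arm with a two-finger parallel gripper is mounted at the origin on a cart in front of the work surface, level with it; the furniture and walls round the work are solid. World frame = base frame: x ahead of the robot, y to its left, z up, the work surface at z = 0. Lengths are in m, angles in rad, forces in N, time in s.
With the tool pointing down it reaches from about 0.375 to 0.825 m from the base axis. Payload 5.5 kg.
Tool frame: the origin (TCP) lies on the centre line of the jaws, within the pads' length; the fingertips stand r.tip_reach ahead of it and the grasp point (between the pads) lies 5 mm behind it (r.tip_reach is the distance from the TCP to the fingertips, in m); z points along the fingers, y is the line along which they close (so a half turn about z gives the same grasp; the last joint's range is limited). The gripper opens to 85 mm and grips with 20 to 120 N. Pads are 22 mm wide; open, the fingers measure 114 mm over their backs; the gripper's body (76 mm by 85 mm) begins 54 mm behind the grasp point. The pads swing forward as they close: fully open they stand 13 mm farther back than shut.
Start: joints at [-1.224, 0.314, -0.047, 1.21, 0, 1.571], TCP at [0.204, -0.564, 0.245] pointing down, gripper open.
Joint ranges: [-2.67, 2.67], [-0.69, 1.73], [-1.03, 1.25], [-2.08, 2.16], [-1.42, 1.45], [-3.14, 3.14]. Speed limits (rad/s): [2.39, 2.39, 3.01, 3.14, 3.14, 3.14].

INTERFACE

Orientations are given as a rotation vector (axis times angle).
In Python, from plant import r gives the robot as it stands.
- The arm moves only by the tool jog_arm, never from a script. Its argument "series" is a list of rows, each a list of 6 numbers: the shift along the tool's x, y, z in units of 60 mm (1.0 is 60 mm), then the turn, a rotation vector about the tool's x, y, z in units of 6 degrees (1.0 is 6 degrees). A call has exactly 8 rows; each row shifts and turns the commanded pose from where the row before left it, along the tool's axes as they then stand; what a row does not reach is not made up. A row lasts 1/8 s, in which the tool goes at most 62.5 mm and 10.7 degrees, less where a joint would pass 70% of its speed; a pose out of reach is approached as far as the arm can. A call is refused whole if a number of a shift passes 1 or a number of a turn 1, either way. A call with a gripper value outside its range is refused whole. "hand" is the finger opening in mm, from 0 to 85.4, set as the call begins (left out, the last holds). The fingers move at their own pace and stop on an object; "newtons" is the grip in N (left out, the last holds). Time passes only in rows, so rows that do not move let the fingers close, or fill a call up. It gives the time, the measured TCP pose, the force, the opening and the grip force at its end, in the units of the state.
- r.sense(): the state, without advancing time (a new reading comes with each control period).
- r.camera(name): name is "scene" or "side" or "wrist"; returns a dict with "color" (480x640x3 uint8, red, green, blue), "fx", "fy", "cx", "cy" (pixels), "world_from_camera" (4x4, takes a point from camera to world coordinates). Camera axes: x right, y up, looking along -z (the intrinsics and any distortion apply to the point x, -y, -z); pixel columns grow to the right and rows downward; lengths in m; the calibration is good to about 2 mm. The wrist camera is an equidistant fisheye: a pixel r from the principal point sees the ray r / f radians off the axis. A picture is of the moment at which its call begins. There is no depth.
- r.sign_off(): hands the job in; it is judged then, once.
Trained networks look in a picture, given as the dict that the camera call returned (one of the last four; its "shot" number tells which), for a name from the list of things; names that differ only in an ending like _2 or _b are one class to them, and where a whole thing is asked for, a point or a joint stands for the part that bears it (a point fixed in the world has none). Each returns a list of dicts, best first, with "score" (0 to 1); they miss things now and then, are a little off and sometimes report something else, mostly with a low value. They report only what shows in the picture. A call takes as long as a camera call.
- r.regions_of(thing, picture): "region" (480x640 bool, what is visible of it) and "position" ([row, column] in pixels, amid what is visible of it).
The state is a dict: "t": time; "joint_pos": joint angles; "qvel": joint speeds; "tau": joint torques, N m; "ee_pos": TCP position; "eef_rot": TCP orientation; "force": force on the tool from outside, world axes, zero at the start; "ft_torque": the same for the moment, N m; "gripper_width": finger opening in m; "finger_force": force on a finger pad.
Only numpy, scipy, OpenCV 4.12 (cv2) and the standard library are available. Lean on these libraries where they do the work, as an engineer would, in place of code of your own. Each camera call takes 0.05 s, during which the arm holds its last target. There are 200 camera calls.

TASK

Unload the pigment mill: lift the grinding dish a few millimetres out of its seat, slide it along the slot in the mill's plate to the wide eye at the front, turn it there a quarter turn (either way) so that its foot comes free, and lift it straight out, never forcing it. Carry it over the wooden mixing board and finish while still holding it in the gripper, level and still, about a hand's width above the middle of the board. Keep the steel ball lying in the middle of the dish the whole time, never rolling out to the wall, and leave the board and everything else where it is.

Things in the scene. Friction and masses are not known exactly. Their poses are not given: they have to be found in the camera images.
- mill: Ball mill fixed on the orange platter: blue housing 176 (x) by 116 mm (y), steel plate on top 56 mm above the origin (centre of its underside; z up). Its -x side is the front with the knob, towards the robot. A keyhole slot 20 mm wide runs along x in the plate: rear end x = +48.5 mm, eye 38 mm wide at x = -30, then a 20 mm notch to x = -61. Under the 6 mm plate a channel 55 mm wide, 18 deep.
- mill_seat (a point): Centre of the mill's seat, a pocket in the plate 2 mm lower than its front part (mill frame x = +35, y = 0, z = 54 mm; pocket x = +1 to +70, 69 mm wide; plate 4 mm thick there). The dish stands here, centred within 1.5 mm, at the start, and must be raised over the 2 mm step at x = +1 mm to slide forward.
- mill_eye (a point): Centre of the eight-sided eye, on the plate's top face (x = -30, y = 0, z = 56 mm in the mill's frame), 65 mm in front of the seat. Red lines on the plate lie left and right of it. Here the dish can be turned; turned a quarter turn, its foot bar passes up through eye, slot and notch with 3 mm to spare on each side.
- dish: Loose grinding dish, about 0.26 kg: silvery twelve-sided body 62 mm across flats (flats face its x axis and every 30 degrees), red marks on the rim at +x and -x. Origin: centre under the foot, z up. Heights: foot bar 0-6 mm (50 long in y, 14 in x), neck 6-18 (22 in x, 15 in y), body underside 18, rim 50. Grip it from above across two flats; fingertips 25 mm above the origin clear the plate.
- dish_middle (a point): Middle of the dish's white inner floor (54 mm wide, rising outward at 8 degrees), 26 mm above the dish's origin. At the start the dish's axes lie along the mill's: the foot bar lies crosswise under the plate with 8 mm of free lift, and the neck's flats keep the dish from turning until it is in the eye.
- dish_rim (a point): Centre of the dish's mouth, level with the rim, 50 mm above the dish's origin.
- ball_center (a point): Centre of the loose steel grinding ball, 24 mm in diameter, 45 g, lying in the middle of the dish (centre 38 mm above the dish's origin, top level with the rim). It touches the wall when 15 mm off the middle.
- board: Loose wooden mixing board with stains, 104 by 122 mm, 6 mm thick, lying flat on the deck to the right of the mill. Origin: centre of its underside.
- jar: Pigment jar with black lid, 61 mm in diameter, 64 mm high, standing on the deck behind or left of the mill; leave alone.
- dropper: Amber dropper bottle, 42 mm in diameter, 118 mm high, standing on the deck left of the mill; leave alone.
- lid_a: Small white screw lid, 42 mm in diameter, 9 mm high, at the back of the deck; leave alone.
- lid_b: Another small white screw lid, 42 mm in diameter, 9 mm high, at the back of the deck; leave alone.
- tweezers: Steel tweezers, 126 mm long, lying on the deck at the front right; leave alone.

How it is judged:
On the way, in this order (a step that is already met when the one before it is completed fails the run):
1. the dish has been slid along the slot to the eye, not yet turned, its foot still under the plate (horizontal distance between dish and mill_eye below 0.012 m and angle between the x axis of dish and the x axis of mill, either way round below 0.4 rad and z of dish in the frame of mill below 0.047 m), for 0.1 s.
2. the dish has been turned a quarter turn in the eye (within 12 degrees), its foot still under the plate, the ball within 8 mm of the middle (horizontal distance between dish and mill_eye below 0.012 m and angle between the x axis of dish and the y axis of mill, either way round below 0.21 rad and z of dish in the frame of mill below 0.047 m and horizontal distance between ball_center and dish_middle below 0.008 m), for 0.1 s.
At the end, for the whole second after the job is handed in: The gripper holds the dish within 35 mm of above the board's middle, its foot 45 to 170 mm above the board's underside, tilted under 0.10 rad, at rest, clear of mill and board; the ball lies within 6 mm of the dish's middle; the board has moved less than 20 mm (horizontal distance between dish and board below 0.035 m and z of dish in the frame of board between 0.045 and 0.17 m and angle between dish's own z axis and vertical below 0.1 rad and horizontal distance between ball_center and dish_middle below 0.006 m and distance between ball_center and dish_middle below 0.016 m and contact force between the fingers and dish above 2 N and contact force between dish and mill below 0.1 N and contact force between dish and board below 0.1 N and linear speed of dish below 0.02 m/s and distance of board from where it was at the start of the episode below 0.02 m); the arm keeps its last pose, push and grip.
It fails at once if the ball rolls out to the dish's wall (more than 13 mm off the middle) (horizontal distance between ball_center and dish_middle above 0.013 m).
It fails at once if the dish is tipped by more than 0.2 rad (angle between dish's own z axis and vertical above 0.2 rad).
It fails at once if the board or another thing on the deck is pushed about (more than 25 mm) (distance of any of board, jar, dropper, lid_a, lid_b, tweezers from where it was at the start of the episode above 0.025 m).
It fails at once if the dish is forced against the mill (more than 60 N) (contact force between dish and mill above 60 N).
It also fails if it takes over 50 s, if anything falls off the work surface, if the arm or the gripper's body presses on something with over 40 N, if the wrist force passes 120 N, or if a joint passes its speed limit or range.

## Working session

There is one attempt and no reset: what is moved stays moved. The work goes in short steps, Python scripts to look and compute and a tool call to move; the robot and the scene stay as the last step left them, time stands still between calls to the robot, and variables do not carry over. Pictures are saved under pics/ and viewed, at most 10 in all, crops included, and the job is handed in when it is done.

Besides the shell and the picture viewer there is one more tool, called after "Request:" by a JSON object that holds its "op" and its "data", one argument or row to a line. jog_arm: Moves the arm, as the interface text tells. Its arguments: {"type":"object","properties":{"series":{"type":"array","items":{"type":"array","items":{"type":"number"}}},"hand":{"type":"number"},"newtons":{"type":"number"}},"required":["series"]}

```bash
mkdir -p pics; ls; cat > h.py <<'E'
import numpy as np,cv2
from plant import r
def ray(p,row,col,fish=False):
    T=np.array(p["world_from_camera"]);u=(col-p["cx"])/p["fx"];v=(row-p["cy"])/p["fy"]
    if fish:
        a=np.hypot(u,v);s=np.sin(a)/a if a>1e-9 else 1;d=np.array([u*s,-v*s,-np.cos(a)])
    else: d=np.array([u,-v,-1.])
    d=T[:3,:3]@d;return T[:3,3],d/np.linalg.norm(d)
def atz(p,row,col,z,fish=False):
    o,d=ray(p,row,col,fish);return o+d*(z-o[2])/d[2]
def tri(rays):
    A=np.zeros((3,3));b=np.zeros(3)
    for o,d in rays:
        M=np.eye(3)-np.outer(d,d);A+=M;b+=M@o
    return np.linalg.solve(A,b)
E
python3 - <<'E'
from h import *
s=r.sense();print({k:np.round(v,4) for k,v in s.items()},r.tip_reach)
P={}
for n in("scene","side"):
    p=r.camera(n);P[n]=p
    cv2.imwrite(f"pics/{n}0.png",p["color"][:,:,::-1])
    print(n,{k:np.round(v,3).tolist() for k,v in p.items() if k!="color"})
    for t in("mill","dish","ball_center","board"):
        for q in r.regions_of(t,p)[:2]:
            print(t,round(q["score"],2),np.round(q["position"],1),q["region"].sum())
E
```

```text
pics
{'t': np.float64(0.0), 'joint_pos': array([-1.224 ,  0.3142, -0.0481,  1.2102,  0.    ,  1.5708]), 'qvel': array([ 0.001 , -0.0011, -0.    , -0.0012,  0.0004, -0.0001]), 'tau': array([-1.20000e-03, -5.39584e+01,  3.39751e+01,  1.94000e-02,
       -1.00000e-04,  0.00000e+00]), 'ee_pos': array([ 0.2037, -0.5637,  0.2444]), 'eef_rot': array([-3.0928e+00, -5.4170e-01,  5.0000e-04]), 'force': array([0.8631, 0.078 , 0.6183]), 'ft_torque': array([-0.0275,  0.0364,  0.016 ]), 'finger_force': np.float64(0.0), 'gripper_width': np.float64(0.0853)} 0.014
scene {'fx': 523.473, 'fy': 523.473, 'cx': 326.612, 'cy': 242.539, 'world_from_camera': [[-0.422, 0.691, -0.587, -0.134], [-0.907, -0.315, 0.281, 0.295], [0.009, 0.651, 0.759, 0.902], [0.0, 0.0, 0.0, 1.0]], 'shot': 1}
mill 0.97 [263.3 336.9] 3777
dish 0.58 [239.7 315.2] 680
ball_center 0.53 [232.6 319.3] 104
board 0.79 [223.3 393.4] 802
board 0.61 [241.6 318. ] 653
side {'fx': 525.281, 'fy': 525.281, 'cx': 327.023, 'cy': 231.169, 'world_from_camera': [[0.997, -0.036, 0.073, 0.562], [0.081, 0.561, -0.824, -0.792], [-0.012, 0.827, 0.562, 0.61], [0.0, 0.0, 0.0, 1.0]], 'shot': 2}
mill 0.73 [194.3 340.6] 660
mill 0.58 [253.5 321.4] 4845
dish 0.77 [234.1 346.8] 841
ball_center 0.43 [225.1 348. ] 101
board 0.74 [256.4 422.2] 286
board 0.62 [350.9 338.7] 4266
```

```bash
python3 - <<'E'
import cv2
a=cv2.imread("pics/scene0.png")[130:370,200:500];b=cv2.imread("pics/side0.png")[150:390,220:520]
cv2.imwrite("pics/s1.png",cv2.resize(a,(750,600),interpolation=3));cv2.imwrite("pics/s2.png",cv2.resize(b,(750,600),interpolation=3))
E
```

```text
(no output)
```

View pics/s1.png

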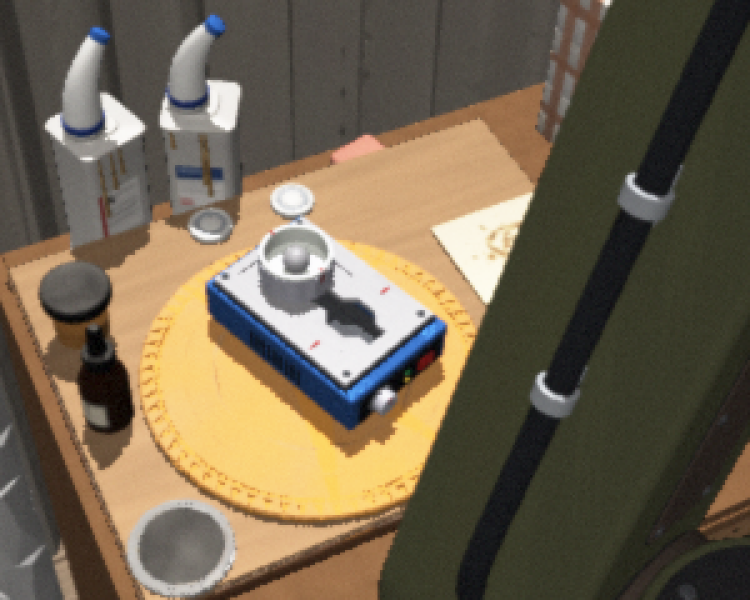

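View pics/s2.png

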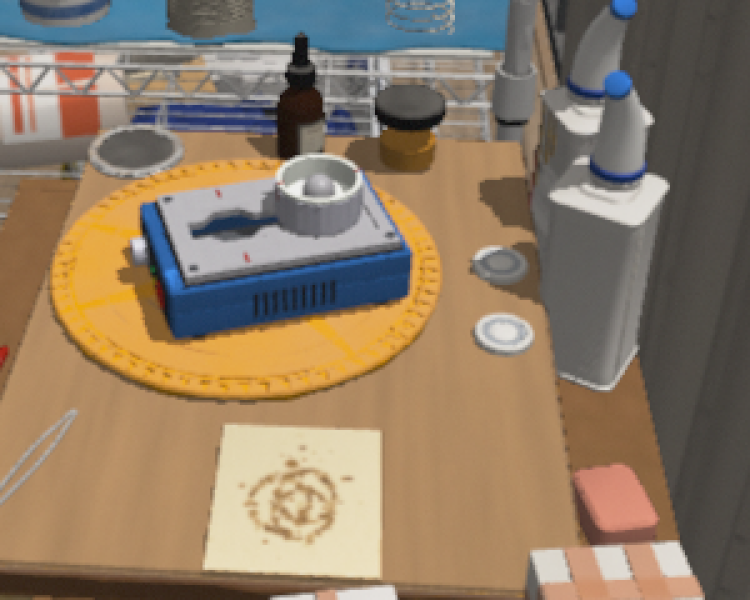

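The scene view shows the mill with its red lines at about full pixel (354,246) and (326,268), and the dish and ball at about (319,233). In the side view the red lines are at about (308,227) and (319,253). The board's corners there are at about (309,320), (372,322), (372,381) and (302,378).

```bash
cat > m1.py <<'E'
from h import *
a=r.camera("scene");b=r.camera("side")
def red(p,row,col,w=6):
    c=p["color"][row-w:row+w+1,col-w:col+w+1].astype(float)
    m=np.clip(c[...,0]-c[...,1:].max(-1)-25,0,None)
    y,x=np.mgrid[row-w:row+w+1,col-w:col+w+1]
    return (m*y).sum()/m.sum(),(m*x).sum()/m.sum()
fe=[]
for (n,s,t) in(("red-y",(246,354),(253,319)),("red+y",(268,326),(227,308))):
    u=red(a,*s);v=red(b,*t);x=tri([ray(a,*u),ray(b,*v)]);fe.append(x);print(n,np.round(u,1),np.round(v,1),np.round(x,4))
d=fe[1]-fe[0];e=(fe[0]+fe[1])/2;yaw=np.arctan2(-d[0],d[1]);print("eye",e,"mill yaw deg",np.degrees(yaw),"len",np.linalg.norm(d))
R=[];
for p in(a,b):
    q=r.regions_of("ball_center",p)[0];R.append(ray(p,*q["position"]));
x=tri(R);print("ball",x, "eye->ball dist",np.linalg.norm((x-e)[:2]),"dir deg",np.degrees(np.arctan2(*(x-e)[1::-1])))
R=[]
for s in((309.2,320),(372.4,322),(372.4,380.8),(301.6,378)):R.append(atz(b,s[1],s[0],.006))
print(np.round(R,4),"board",np.mean(R,0))
E
python3 m1.py
```

```text
red-y [243.5 355.8] [252.6 318.2] [ 0.4818 -0.0673  0.0698]
red+y [267.2 325.7] [222.6 307.2] [0.4511 0.0181 0.0731]
eye [ 0.46643154 -0.02463784  0.07146777] mill yaw deg 19.741262727762194 len 0.09078272252697173
ball [ 0.50015019 -0.00697405  0.06124862] eye->ball dist 0.03806516835087856 dir deg 27.648151196561678
[[ 0.4753 -0.167   0.006 ]
 [ 0.5786 -0.1645  0.006 ]
 [ 0.5797 -0.2848  0.006 ]
 [ 0.4773 -0.287   0.006 ]] board [ 0.52771758 -0.22584933  0.006     ]
```

```bash
sed -i 's/w=6/w=3/' m1.py; cat >> m1.py <<'E'
print("ball at z .0895:",atz(a,232.6,319.3,.0895),atz(b,225.1,348,.0895))
for z in(.06,.0715):
  for p,L in((a,((246,353.6),(267.6,325.6))),(b,((253.2,318.8),(227.2,307.6)))):
    print(z,[np.round(atz(p,*l,z),4) for l in L])
E
python3 m1.py
```

```text
red-y [245.6 353.5] [252.6 318.2] [ 0.4813 -0.0622  0.066 ]
red+y [267.2 325.7] [226.2 306.6] [0.4521 0.0157 0.068 ]
eye [ 0.46670536 -0.02321287  0.06703755] mill yaw deg 20.49897685880972 len 0.08321125571009721
ball [ 0.50815493 -0.019555    0.06322442] eye->ball dist 0.041610658434182705 dir deg 5.043206605899895
[[ 0.4753 -0.167   0.006 ]
 [ 0.5786 -0.1645  0.006 ]
 [ 0.5797 -0.2848  0.006 ]
 [ 0.4773 -0.287   0.006 ]] board [ 0.52771758 -0.22584933  0.006     ]
ball at z .0895: [ 0.52477672 -0.00342494  0.0895    ] [ 0.53038775 -0.00757129  0.0895    ]
0.06 [array([ 0.4843, -0.0644,  0.06  ]), array([0.4566, 0.0135, 0.06  ])]
0.06 [array([ 0.4817, -0.0555,  0.06  ]), array([0.4529, 0.0249, 0.06  ])]
0.0715 [array([ 0.4759, -0.0595,  0.0715]), array([0.4486, 0.0174, 0.0715])]
0.0715 [array([ 0.4834, -0.0709,  0.0715]), array([0.4552, 0.0078, 0.0715])]
```

Plate top is at about z = 0.067, the eye near (0.467,-0.023), and the mill yaw about 20°. The tool is already aligned with that, so I'll move over the mill and refine with the wrist camera.

Request:
{"op": "jog_arm", "data": {
  "series": [
    [0.25, -0.22, -0.1, 0, 0, 0],
    [0.5, -0.44, -0.1, 0, 0, 0],
    [0.55, -0.48, -0.1, 0, 0, 0],
    [0.55, -0.48, -0.1, 0, 0, 0],
    [0.55, -0.48, -0.1, 0, 0, 0],
    [0.55, -0.48, 0, 0, 0, 0],
    [0.55, -0.48, 0, 0, 0, 0],
    [0.55, -0.48, 0, 0, 0, 0]
  ],
  "hand": 85
}}

```text
t: 1.9
ee_pos: [0.3607, -0.2797, 0.2758]
eef_rot: [3.094, 0.543, 0.001]
force: [0.5, -0.2, -0.1]
gripper_width: 0.0848
finger_force: 0.0
```

Request:
{"op": "jog_arm", "data": {
  "series": [
    [0.55, -0.48, 0, 0, 0, 0],
    [0.55, -0.48, 0, 0, 0, 0],
    [0.55, -0.48, 0, 0, 0, 0],
    [0.55, -0.48, 0, 0, 0, 0],
    [0.55, -0.48, 0, 0, 0, 0],
    [0.55, -0.48, 0, 0, 0, 0],
    [0.4, -0.4, 0, 0, 0, 0],
    [0, 0, 0, 0, 0, 0]
  ]
}}

```text
t: 2.9
ee_pos: [0.5023, -0.0189, 0.2755]
eef_rot: [-3.093, -0.548, -0.001]
force: [0.2, 0.3, 0.3]
gripper_width: 0.0849
finger_force: 0.0
```

```bash
python3 - <<'E'
from h import *
s=r.sense();print({k:np.round(s[k],4) for k in("t","joint_pos","ee_pos","eef_rot","force")})
p=r.camera("wrist");cv2.imwrite("pics/w1f.png",p["color"][:,:,::-1])
print(p["fx"],p["fy"],p["cx"],p["cy"],np.round(p["world_from_camera"],3).tolist())
for t in("mill","dish","ball_center","board"):
    for q in r.regions_of(t,p)[:2]:print(t,round(q["score"],2),np.round(q["position"],1),q["region"].sum())
E
```

```text
{'t': np.float64(2.9), 'joint_pos': array([-3.8000e-02,  1.1890e-01, -2.2240e-01,  1.2292e+00,  6.0000e-04,
        2.7529e+00]), 'ee_pos': array([ 0.5023, -0.0189,  0.2755]), 'eef_rot': array([-3.0929e+00, -5.4800e-01, -6.0000e-04]), 'force': array([0.2252, 0.2607, 0.3454])}
371.64829954431775 371.64829954431775 316.05497251434554 243.5400297780747 [[0.344, 0.891, 0.298, 0.579], [-0.939, 0.326, 0.109, 0.009], [-0.0, -0.317, 0.948, 0.405], [0.0, 0.0, 0.0, 1.0]]
mill 0.95 [223.5 310.5] 16559
dish 0.81 [187.4 302.6] 3766
ball_center 0.77 [183.5 310.8] 619
ball_center 0.18 [140.3 139. ] 2155
board 0.58 [238.4 479.3] 7040
```

View pics/w1f.png

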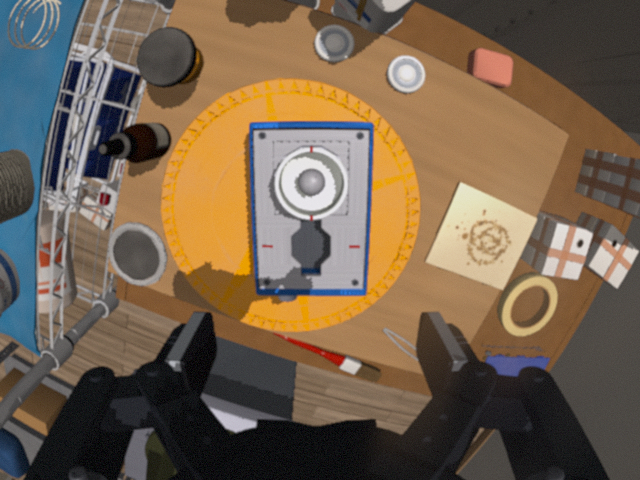

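The wrist view shows the dish centred near (row 183, col 311) with its rim marks at (149,311) and (217,311). The red lines are at (245,267) and (246,354), and the eye at (244,311).

```bash
cat > m2.py <<'E'
from h import *
import sys
def red(p,row,col,w=5):
    c=p["color"][row-w:row+w+1,col-w:col+w+1].astype(float)
    m=np.clip(c[...,0]-c[...,1:].max(-1)-25,0,None)
    y,x=np.mgrid[row-w:row+w+1,col-w:col+w+1]
    return (m*y).sum()/m.sum(),(m*x).sum()/m.sum()
p=r.camera("wrist");a=r.camera("scene");b=r.camera("side")
W={"ry+":((245,267),(267,326),(226,307)),"ry-":((246,354),(246,354),(253,318))}
F={}
for k,(w,s,t) in W.items():
    w=red(p,*w)
    f3=[ray(p,*w,True),ray(b,*red(b,*t,3))]+([ray(a,*red(a,*s,3))] if k=="ry+" else [])
    F[k]=tri(f3);print(k,np.round(w,1),"tri",np.round(F[k],4),"at.067",np.round(atz(p,*w,.067,True),4))
m=[atz(p,*red(p,*q),.099,True) for q in((149,311),(217,311))]
print("marks",np.round(m,4),np.mean(m,0),np.degrees(np.arctan2(*(m[0]-m[1])[1::-1])),np.linalg.norm(m[0]-m[1]))
q=r.regions_of("ball_center",p)[0]["position"];qb=r.regions_of("ball_center",b)[0]["position"];qd=r.regions_of("dish",p)[0]["position"]
print("ball tri",tri([ray(p,*q,True),ray(b,*qb)]),"at .085",atz(p,*q,.085,True))
e=[atz(p,*red(p,*W[k][0]),.067,True) for k in W];d=e[0]-e[1];print("eye",(e[0]+e[1])/2,"yaw",np.degrees(np.arctan2(-d[0],d[1])))
for c in((135.5,262),(135,360),(283,265),(282,355)):print(np.round(atz(p,*c,.067,True),4))
q=r.regions_of("board",p)[0];print("board",atz(p,*q["position"],.006,True))
E
python3 m2.py
```

```text
ry+ [244.2 265.4] tri [0.4531 0.015  0.0695] at.067 [0.4547 0.0129 0.067 ]
ry- [244.1 352.4] tri [ 0.4827 -0.0657  0.0686] at.067 [ 0.4832 -0.0661  0.067 ]
marks [[ 0.5577  0.0059  0.099 ]
 [ 0.5031 -0.0142  0.099 ]] [ 0.53043124 -0.00417894  0.099     ] 20.24380155624176 0.058167572330971445Traceback (most recent call last):
  File "m2.py", line 17, in <module>
    q=r.regions_of("ball_center",p)[0]["position"];qb=r.regions_of("ball_center",b)[0]["position"];qd=r.regions_of("dish",p)[0]["position"]
                                                      ~~~~~~~~~~~~~~~~~~~~~~~~~~~~~^^^
IndexError: list index out of range
```

Both measurements agree: dish at (0.530,-0.004), yaw 20°, plate z about 0.069. Next I go down halfway over the dish.

Request:
{"op": "jog_arm", "data": {
  "series": [
    [0.1, -0.01, 0.2, 0, 0, 0],
    [0.1, -0.01, 0.35, 0, 0, 0],
    [0.1, -0.01, 0.4, 0, 0, 0],
    [0.1, -0.02, 0.4, 0, 0, 0],
    [0.07, -0.01, 0.35, 0, 0, 0],
    [0.05, -0.01, 0.2, 0, 0, 0],
    [0, 0, 0, 0, 0, 0],
    [0, 0, 0, 0, 0, 0]
  ]
}}

```text
t: 4.4
ee_pos: [0.5305, -0.0069, 0.1619]
eef_rot: [3.094, 0.542, 0.001]
force: [0.4, 0.2, -0.1]
gripper_width: 0.085
finger_force: 0.0
```

```bash
python3 - <<'E'
from h import *
s=r.sense();print({k:np.round(s[k],4) for k in("t","joint_pos","ee_pos","eef_rot","force")},r.tip_reach)
p=r.camera("wrist");cv2.imwrite("pics/w2.png",p["color"][:,:,::-1])
for t in("dish","ball_center"):
    for q in r.regions_of(t,p)[:1]:print(t,round(q["score"],2),np.round(q["position"],1),atz(p,*q["position"],.087,True))
c=p["color"].astype(int);m=((c[...,0]-c[...,1:].max(-1))>70).astype(np.uint8)
n,l,st,ce=cv2.connectedComponentsWithStats(m)
for i in range(1,n):
    if 8<st[i,4]<400:print(np.round(ce[i],1),st[i,4],"rim z",np.round(atz(p,ce[i][1],ce[i][0],.099,True),4),"plate",np.round(atz(p,ce[i][1],ce[i][0],.069,True),4))
E
```

```text
{'t': np.float64(4.4), 'joint_pos': array([-0.013 ,  0.233 , -0.3499,  0.9871, -0.    ,  2.7819]), 'ee_pos': array([ 0.5305, -0.0069,  0.1619]), 'eef_rot': array([3.0943e+00, 5.4190e-01, 1.3000e-03]), 'force': array([ 0.404 ,  0.2274, -0.1259])} 0.014
dish 0.57 [247.6 299.2] [0.53723459 0.00580168 0.087     ]
ball_center 0.56 [261.7 311.1] [ 0.53128604 -0.00369166  0.087     ]
[249.2 111.4] 86 rim z [0.6023 0.0554 0.099 ] plate [0.6015 0.0607 0.069 ]
[329.1 109.9] 16 rim z [0.6163 0.0169 0.099 ] plate [0.6177 0.0163 0.069 ]
[232.4 116.9] 67 rim z [0.597  0.0629 0.099 ] plate [0.5954 0.0695 0.069 ]
[335.1 119.9] 127 rim z [0.6125 0.0122 0.099 ] plate [0.6133 0.0109 0.069 ]
[347.1 118.7] 23 rim z [0.6152 0.0067 0.099 ] plate [0.6165 0.0045 0.069 ]
[216.2 124.3] 67 rim z [0.5907 0.0701 0.099 ] plate [0.5881 0.0777 0.069 ]
[353.8 123.6] 48 rim z [0.6141 0.0026 0.099 ] plate [ 6.151e-01 -2.000e-04  6.900e-02]
[342.7 135.2] 9 rim z [0.6064 0.0058 0.099 ] plate [0.6062 0.0035 0.069 ]
[372.8 142.3] 34 rim z [ 0.6085 -0.01    0.099 ] plate [ 0.6088 -0.0148  0.069 ]
[368.5 149.5] 13 rim z [ 0.
[... 2690 characters left out ...]
 296. ] 21 rim z [ 0.5392 -0.078   0.099 ] plate [ 0.5287 -0.0934  0.069 ]
[441.2 291.2] 13 rim z [ 0.5438 -0.082   0.099 ] plate [ 0.534 -0.098  0.069]
[  0.4 300.3] 21 rim z [0.4167 0.2186 0.099 ] plate [0.387  0.2494 0.069 ]
[  8.7 303.2] 32 rim z [0.4186 0.2084 0.099 ] plate [0.3892 0.2376 0.069 ]
[437.4 305.6] 11 rim z [ 0.5343 -0.0842  0.099 ] plate [ 0.523  -0.1005  0.069 ]
[369. 338.] 13 rim z [ 0.5    -0.0528  0.099 ] plate [ 0.4833 -0.0643  0.069 ]
[407.9 348.1] 58 rim z [ 0.5006 -0.0801  0.099 ] plate [ 0.484  -0.0958  0.069 ]
[  2.5 343. ] 18 rim z [0.3701 0.222  0.099 ] plate [0.3332 0.2533 0.069 ]
[392.1 368.5] 154 rim z [ 0.4825 -0.0774  0.099 ] plate [ 0.463  -0.0927  0.069 ]
```

View pics/w2.png

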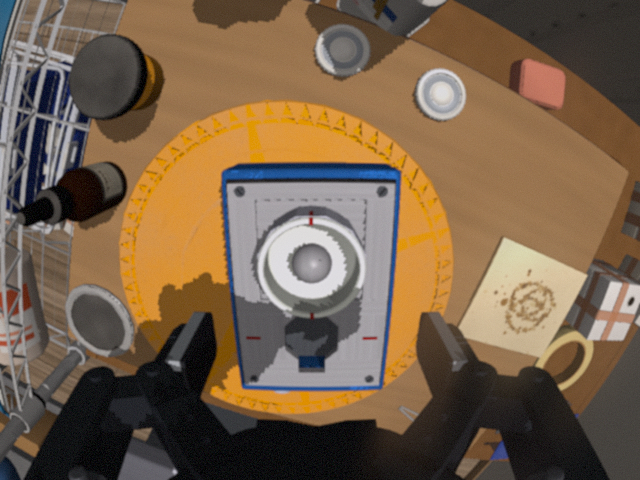

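The far rim mark lands at the same point from both heights, so the rim is at z ≈ 0.099. Next I descend to TCP z ≈ 0.092 and grip gently.

Request:
{"op": "jog_arm", "data": {
  "series": [
    [0.015, -0.04, 0.1, 0, 0, 0],
    [0, 0, 0.2, 0, 0, 0],
    [0, 0, 0.25, 0, 0, 0],
    [0, 0, 0.25, 0, 0, 0],
    [0, 0, 0.2, 0, 0, 0],
    [0, 0, 0.15, 0, 0, 0],
    [0, 0, 0, 0, 0, 0],
    [0, 0, 0, 0, 0, 0]
  ]
}}

```text
t: 5.55
ee_pos: [0.5305, -0.0043, 0.0927]
eef_rot: [3.094, 0.542, 0.001]
force: [0.8, 0.9, -0.3]
gripper_width: 0.085
finger_force: 0.0
```

Request:
{"op": "jog_arm", "data": {
  "series": [
    [0, 0, 0, 0, 0, 0],
    [0, 0, 0, 0, 0, 0],
    [0, 0, 0, 0, 0, 0],
    [0, 0, 0, 0, 0, 0],
    [0, 0, 0, 0, 0, 0],
    [0, 0, 0, 0, 0, 0],
    [0, 0, 0, 0, 0, 0],
    [0, 0, 0, 0, 0, 0]
  ],
  "hand": 67,
  "newtons": 30
}}

```text
t: 6.55
ee_pos: [0.5301, -0.0043, 0.0923]
eef_rot: [-3.094, -0.542, -0.0]
force: [0.2, -0.0, 0.2]
gripper_width: 0.067
finger_force: 0.0
```

Request:
{"op": "jog_arm", "data": {
  "series": [
    [0, 0, 0, 0, 0, 0],
    [0, 0, 0, 0, 0, 0],
    [0, 0, 0, 0, 0, 0],
    [0, 0, 0, 0, 0, 0],
    [0, 0, 0, 0, 0, 0],
    [0, 0, 0, 0, 0, 0],
    [0, 0, 0, 0, 0, 0],
    [0, 0, 0, 0, 0, 0]
  ],
  "hand": 58,
  "newtons": 30
}}

```text
t: 7.55
ee_pos: [0.5301, -0.0042, 0.0925]
eef_rot: [-3.094, -0.542, -0.0]
force: [-1.3, 0.1, 4.8]
gripper_width: 0.0612
finger_force: 33.3
```

```bash
cat > w.py <<'E'
from h import *
import sys
s=r.sense();print({k:np.round(s[k],4) for k in("t","joint_pos","ee_pos","eef_rot","force","ft_torque","gripper_width","finger_force")},r.tip_reach)
p=r.camera("wrist");cv2.imwrite("pics/"+sys.argv[1],p["color"][150:480,140:500,::-1])
for t in("dish","ball_center"):
    for q in r.regions_of(t,p)[:1]:print(t,round(q["score"],2),np.round(q["position"],1),atz(p,*q["position"],s["ee_pos"][2]-.005,True))
E
python3 w.py w3.png
```

```text
{'t': np.float64(7.55), 'joint_pos': array([-8.0000e-03,  2.9690e-01, -4.3970e-01,  8.3400e-01,  2.0000e-04,
        2.7867e+00]), 'ee_pos': array([ 0.5301, -0.0042,  0.0925]), 'eef_rot': array([-3.0943e+00, -5.4200e-01, -3.0000e-04]), 'force': array([-1.3497,  0.1055,  4.7738]), 'ft_torque': array([0.122 , 0.3366, 0.0247]), 'gripper_width': np.float64(0.0612), 'finger_force': np.float64(33.3388)} 0.014
dish 0.81 [299.7 307.4] [0.54069974 0.00318287 0.08751839]
ball_center 0.9 [325.2 315.9] [ 0.53046437 -0.00418865  0.08751839]
```

View pics/w3.png

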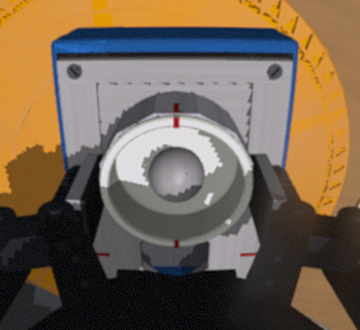

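The dish is gripped with the ball centred in it at pixel (325,316). Now I lift it about 5 mm.

Request:
{"op": "jog_arm", "data": {
  "series": [
    [0, 0, -0.01, 0, 0, 0],
    [0, 0, -0.02, 0, 0, 0],
    [0, 0, -0.02, 0, 0, 0],
    [0, 0, -0.02, 0, 0, 0],
    [0, 0, -0.012, 0, 0, 0],
    [0, 0, 0, 0, 0, 0],
    [0, 0, 0, 0, 0, 0],
    [0, 0, 0, 0, 0, 0]
  ]
}}

```text
t: 8.7
ee_pos: [0.5301, -0.0043, 0.0972]
eef_rot: [-3.094, -0.542, 0.0]
force: [-0.2, 0.6, -2.8]
gripper_width: 0.0611
finger_force: 33.3
```

```bash
python3 w.py w4.png
```

```text
{'t': np.float64(8.7), 'joint_pos': array([-0.0081,  0.292 , -0.4341,  0.8446,  0.    ,  2.7867]), 'ee_pos': array([ 0.5301, -0.0043,  0.0972]), 'eef_rot': array([-3.0944, -0.542 ,  0.    ]), 'force': array([-0.2078,  0.5573, -2.7669]), 'ft_torque': array([-0.0046,  0.0685, -0.0224]), 'gripper_width': np.float64(0.0611), 'finger_force': np.float64(33.2901)} 0.014
dish 0.86 [299.2 308.4] [0.54101349 0.00280102 0.09222215]
ball_center 0.58 [325.  314.6] [ 0.53033075 -0.00371571  0.09222215]
```

The force reads -2.8 N, which is the weight of dish and ball, so the dish hangs free. Now I slide it forward.

Request:
{"op": "jog_arm", "data": {
  "series": [
    [-0.02, 0, 0, 0, 0, 0],
    [-0.04, 0, 0, 0, 0, 0],
    [-0.07, 0, 0, 0, 0, 0],
    [-0.09, 0, 0, 0, 0, 0],
    [-0.09, 0, 0, 0, 0, 0],
    [-0.09, 0, 0, 0, 0, 0],
    [-0.09, 0, 0, 0, 0, 0],
    [-0.09, 0, 0, 0, 0, 0]
  ]
}}

```text
t: 9.85
ee_pos: [0.497, -0.0162, 0.0973]
eef_rot: [3.094, 0.542, 0.0]
force: [0.4, -0.1, -3.2]
gripper_width: 0.061
finger_force: 33.3
```

Request:
{"op": "jog_arm", "data": {
  "series": [
    [-0.09, -0.004, 0, 0, 0, 0],
    [-0.09, -0.004, 0, 0, 0, 0],
    [-0.09, -0.004, 0, 0, 0, 0],
    [-0.09, 0, 0, 0, 0, 0],
    [-0.07, 0, 0, 0, 0, 0],
    [-0.05, 0, 0, 0, 0, 0],
    [-0.027, 0, 0, 0, 0, 0],
    [0, 0, 0, 0, 0, 0]
  ]
}}

```text
t: 10.85
ee_pos: [0.4685, -0.0258, 0.0973]
eef_rot: [3.094, 0.542, 0.0]
force: [0.6, -0.2, -3.6]
gripper_width: 0.061
finger_force: 33.3
```

Request:
{"op": "jog_arm", "data": {
  "series": [
    [0, 0, 0, 0, 0, 0],
    [0, 0, 0, 0, 0, 0],
    [0, 0, 0, 0, 0, 0],
    [0, 0, 0, 0, 0, 0],
    [0, 0, 0, 0, 0, 0],
    [0, 0, 0, 0, 0, 0],
    [0, 0, 0, 0, 0, 0],
    [0, 0, 0, 0, 0, 0]
  ]
}}

```text
t: 11.85
ee_pos: [0.4685, -0.0258, 0.0972]
eef_rot: [3.094, 0.542, 0.0]
force: [-1.0, -1.1, -3.9]
gripper_width: 0.0611
finger_force: 33.3
```

```bash
python3 w.py w5.png
```

```text
{'t': np.float64(11.85), 'joint_pos': array([-0.0549,  0.1881, -0.5722,  0.8104, -0.    ,  2.7399]), 'ee_pos': array([ 0.4685, -0.0258,  0.0972]), 'eef_rot': array([3.0945e+00, 5.4200e-01, 1.0000e-04]), 'force': array([-0.9985, -1.0787, -3.8629]), 'ft_torque': array([-0.0244, -0.0171, -0.0424]), 'gripper_width': np.float64(0.0611), 'finger_force': np.float64(33.2948)} 0.014
dish 0.65 [297.8 308.3] [ 0.48004661 -0.01844174  0.09224273]
ball_center 0.86 [324.1 314.8] [ 0.46922069 -0.02513777  0.09224273]
```

View pics/w5.png

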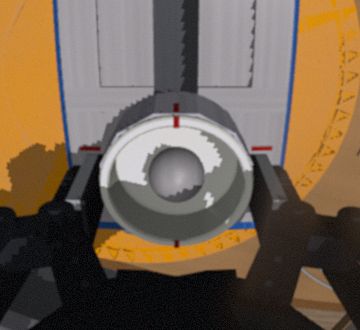

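The dish is at the eye, with the red lines level with its centre and the ball still centred. Now the quarter turn, counter-clockwise.

Request:
{"op": "jog_arm", "data": {
  "series": [
    [0, 0, 0, 0, 0, -0.1],
    [0, 0, 0, 0, 0, -0.3],
    [0, 0, 0, 0, 0, -0.5],
    [0, 0, 0, 0, 0, -0.7],
    [0, 0, 0, 0, 0, -0.8],
    [0, 0, 0, 0, 0, -0.6],
    [0, 0, 0, 0, 0, -0.4],
    [0, 0, 0, 0, 0, -0.2]
  ]
}}

```text
t: 13.0
ee_pos: [0.4685, -0.0258, 0.0972]
eef_rot: [-2.937, -1.114, 0.0]
force: [0.1, 0.6, -3.7]
gripper_width: 0.0609
finger_force: 33.3
```

```bash
python3 w.py w6.png
```

```text
{'t': np.float64(13.0), 'joint_pos': array([-0.055 ,  0.1882, -0.5723,  0.8104,  0.    ,  2.3614]), 'ee_pos': array([ 0.4685, -0.0258,  0.0972]), 'eef_rot': array([-2.9373, -1.1144,  0.    ]), 'force': array([ 0.0933,  0.6418, -3.746 ]), 'ft_torque': array([ 0.0244, -0.0131,  0.0132]), 'gripper_width': np.float64(0.0609), 'finger_force': np.float64(33.295)} 0.014
dish 0.92 [299.4 327.1] [ 0.48097074 -0.02093815  0.09221769]
ball_center 0.92 [324.6 314.7] [ 0.46865825 -0.02509626  0.09221769]
```

Request:
{"op": "jog_arm", "data": {
  "series": [
    [0, 0, 0, 0, 0, -0.2],
    [0, 0, 0, 0, 0, -0.5],
    [0, 0, 0, 0, 0, -0.8],
    [0, 0, 0, 0, 0, -0.8],
    [0, 0, 0, 0, 0, -0.8],
    [0, 0, 0, 0, 0, -0.8],
    [0, 0, 0, 0, 0, -0.8],
    [0, 0, 0, 0, 0, -0.8]
  ]
}}

```text
t: 14.15
ee_pos: [0.4685, -0.0258, 0.0972]
eef_rot: [2.498, 1.905, -0.0]
force: [-0.3, 0.3, -3.4]
gripper_width: 0.0609
finger_force: 33.3
```

Request:
{"op": "jog_arm", "data": {
  "series": [
    [0, 0, 0, 0, 0, -0.8],
    [0, 0, 0, 0, 0, -0.8],
    [0, 0, 0, 0, 0, -0.8],
    [0, 0, 0, 0, 0, -0.8],
    [0, 0, 0, 0, 0, -0.8],
    [0, 0, 0, 0, 0, -0.8],
    [0, 0, 0, 0, 0, -0.8],
    [0, 0, 0, 0, 0, -0.3]
  ]
}}

```text
t: 15.15
ee_pos: [0.4685, -0.0258, 0.0972]
eef_rot: [-1.803, -2.572, 0.0]
force: [0.3, 0.6, -3.5]
gripper_width: 0.0611
finger_force: 33.3
```

Request:
{"op": "jog_arm", "data": {
  "series": [
    [0, 0, 0, 0, 0, 0],
    [0, 0, 0, 0, 0, 0],
    [0, 0, 0, 0, 0, 0],
    [0, 0, 0, 0, 0, 0],
    [0, 0, 0, 0, 0, 0],
    [0, 0, 0, 0, 0, 0],
    [0, 0, 0, 0, 0, 0],
    [0, 0, 0, 0, 0, 0]
  ]
}}

```text
t: 16.15
ee_pos: [0.4685, -0.0258, 0.0972]
eef_rot: [-1.805, -2.571, 0.0]
force: [0.7, 0.3, -3.3]
gripper_width: 0.061
finger_force: 33.3
```

```bash
python3 w.py w7.png
```

```text
{'t': np.float64(16.15), 'joint_pos': array([-0.0549,  0.1882, -0.5723,  0.8104,  0.    ,  1.1691]), 'ee_pos': array([ 0.4685, -0.0258,  0.0972]), 'eef_rot': array([-1.8049, -2.5713,  0.    ]), 'force': array([ 0.7114,  0.3202, -3.3225]), 'ft_torque': array([-0.0205, -0.0065,  0.0258]), 'gripper_width': np.float64(0.061), 'finger_force': np.float64(33.293)} 0.014
dish 0.95 [298.7 305.2] [ 0.46005298 -0.01529237  0.09220655]
ball_center 0.65 [325.5 315.8] [ 0.46842812 -0.02581261  0.09220655]
```

View pics/w7.png

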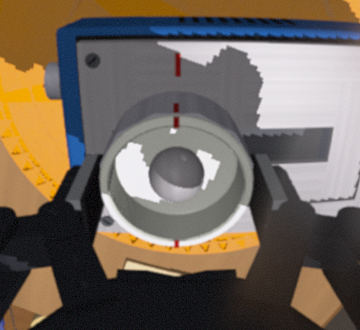

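The dish has turned a full 90° and its marks line up with the plate's red line. The ball is centred and there is no side force, so I lift straight out.

Request:
{"op": "jog_arm", "data": {
  "series": [
    [0, 0, -0.02, 0, 0, 0],
    [0, 0, -0.04, 0, 0, 0],
    [0, 0, -0.05, 0, 0, 0],
    [0, 0, -0.05, 0, 0, 0],
    [0, 0, -0.05, 0, 0, 0],
    [0, 0, -0.05, 0, 0, 0],
    [0, 0, -0.04, 0, 0, 0],
    [0, 0, -0.02, 0, 0, 0]
  ]
}}

```text
t: 17.3
ee_pos: [0.4686, -0.0258, 0.1166]
eef_rot: [1.805, 2.571, 0.0]
force: [-0.2, -0.7, -3.2]
gripper_width: 0.061
finger_force: 33.3
```

Request:
{"op": "jog_arm", "data": {
  "series": [
    [0, 0, -0.04, 0, 0, 0],
    [0, 0, -0.08, 0, 0, 0],
    [0, 0, -0.12, 0, 0, 0],
    [0, 0, -0.14, 0, 0, 0],
    [0, 0, -0.14, 0, 0, 0],
    [0, 0, -0.1, 0, 0, 0],
    [0, 0, -0.06, 0, 0, 0],
    [0, 0, -0.02, 0, 0, 0]
  ]
}}

```text
t: 18.3
ee_pos: [0.4686, -0.0258, 0.1586]
eef_rot: [1.805, 2.571, 0.0]
force: [-0.4, 0.3, -3.4]
gripper_width: 0.0613
finger_force: 33.4
```

```bash
python3 w.py w8.png; python3 - <<'E'
from h import *
p=r.camera("wrist");b=r.camera("side")
for n,c,f in(("w",p,True),("s",b,False)):
    for q in r.regions_of("board",c)[:2]:print(n,q["score"],q["region"].sum(),q["position"],atz(c,*q["position"],.006,f))
t=r.sense()["ee_pos"];th=2*np.arctan2(2.5713,1.8049);d=np.array([.5277,-.2258])-t[:2]
print("tool units",d@[np.cos(th),np.sin(th)]/.06,d@[np.sin(th),-np.cos(th)]/.06)
E
```

```text
{'t': np.float64(18.3), 'joint_pos': array([-0.0549,  0.1259, -0.4895,  0.9552, -0.    ,  1.1691]), 'ee_pos': array([ 0.4686, -0.0258,  0.1586]), 'eef_rot': array([1.8047e+00, 2.5713e+00, 1.0000e-04]), 'force': array([-0.416 ,  0.3249, -3.4321]), 'ft_torque': array([-0.0011,  0.0301, -0.0162]), 'gripper_width': np.float64(0.0613), 'finger_force': np.float64(33.3883)} 0.014
dish 0.78 [299.3 308.1] [ 0.4613137  -0.01514937  0.15360353]
ball_center 0.76 [323.6 316.4] [ 0.4684092  -0.02484598  0.15360353]
w 0.57 3424 [404.1, 313.1] [ 0.52810398 -0.19991623  0.006     ]
s 0.68 4205 [349.5, 335.5] [ 0.52264584 -0.2284582   0.006     ]
s 0.2 325 [285.0, 423.7] [ 0.66829295 -0.06514001  0.006     ]
tool units -3.4719008755045158 -0.20292223467963622
```

The dish is out with its foot at about z = 0.115. Now I carry it to the board with gentle ramps.

Request:
{"op": "jog_arm", "data": {
  "series": [
    [-0.03, 0, 0, 0, 0, 0],
    [-0.06, 0, 0, 0, 0, 0],
    [-0.1, -0.01, 0, 0, 0, 0],
    [-0.14, -0.01, 0, 0, 0, 0],
    [-0.18, -0.01, 0, 0, 0, 0],
    [-0.2, -0.01, 0, 0, 0, 0],
    [-0.2, -0.01, 0, 0, 0, 0],
    [-0.2, -0.01, 0, 0, 0, 0]
  ]
}}

```text
t: 19.65
ee_pos: [0.488, -0.0906, 0.1584]
eef_rot: [-1.805, -2.571, 0.0]
force: [-0.5, -0.1, -3.2]
gripper_width: 0.0609
finger_force: 33.4
```

Request:
{"op": "jog_arm", "data": {
  "series": [
    [-0.2, -0.01, 0, 0, 0, 0],
    [-0.2, -0.01, 0, 0, 0, 0],
    [-0.2, -0.01, 0, 0, 0, 0],
    [-0.2, -0.01, 0, 0, 0, 0],
    [-0.2, -0.01, 0, 0, 0, 0],
    [-0.2, -0.01, 0, 0, 0, 0],
    [-0.2, -0.01, 0, 0, 0, 0],
    [-0.2, -0.01, 0, 0, 0, 0]
  ]
}}

```text
t: 20.65
ee_pos: [0.5161, -0.1823, 0.1584]
eef_rot: [-1.805, -2.571, -0.0]
force: [-0.1, 0.7, -4.0]
gripper_width: 0.061
finger_force: 33.4
```

Request:
{"op": "jog_arm", "data": {
  "series": [
    [-0.2, -0.01, 0, 0, 0, 0],
    [-0.2, -0.01, 0, 0, 0, 0],
    [-0.18, -0.01, 0, 0, 0, 0],
    [-0.14, -0.01, 0, 0, 0, 0],
    [-0.1, -0.01, 0, 0, 0, 0],
    [-0.06, -0.01, 0, 0, 0, 0],
    [-0.03, 0, 0, 0, 0, 0],
    [0, 0, 0, 0, 0, 0]
  ]
}}

```text
t: 21.65
ee_pos: [0.531, -0.234, 0.1584]
eef_rot: [-1.805, -2.571, -0.0]
force: [-0.1, 0.5, -3.6]
gripper_width: 0.061
finger_force: 33.4
```

Request:
{"op": "jog_arm", "data": {
  "series": [
    [0, 0, 0, 0, 0, 0],
    [0, 0, 0, 0, 0, 0],
    [0, 0, 0, 0, 0, 0],
    [0, 0, 0, 0, 0, 0],
    [0, 0, 0, 0, 0, 0],
    [0, 0, 0, 0, 0, 0],
    [0, 0, 0, 0, 0, 0],
    [0, 0, 0, 0, 0, 0]
  ]
}}

```text
t: 22.65
ee_pos: [0.531, -0.2341, 0.1584]
eef_rot: [-1.805, -2.571, 0.0]
force: [-0.1, -0.3, -2.4]
gripper_width: 0.0612
finger_force: 33.4
```

```bash
python3 w.py w9.png; python3 -c "
from h import *
cv2.imwrite('pics/s9.png',r.camera('side')['color'][:,:,::-1])"
```

```text
{'t': np.float64(22.65), 'joint_pos': array([-0.4152,  0.325 , -0.2343,  1.0116,  0.    ,  0.8088]), 'ee_pos': array([ 0.531 , -0.2341,  0.1584]), 'eef_rot': array([-1.8048, -2.5713,  0.    ]), 'force': array([-0.1143, -0.279 , -2.4457]), 'ft_torque': array([ 0.0049,  0.0457, -0.0084]), 'gripper_width': np.float64(0.0612), 'finger_force': np.float64(33.381)} 0.014
dish 0.73 [299.6 306.5] [ 0.52322121 -0.22386042  0.1533905 ]
ball_center 0.71 [326.2 315.2] [ 0.53084524 -0.23458599  0.1533905 ]
```

View pics/s9.png

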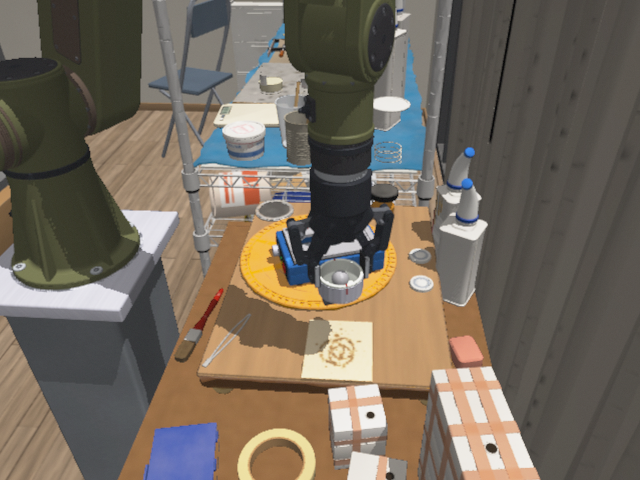

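View pics/w9.png

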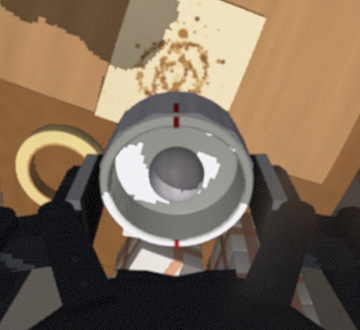

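The side view shows the dish held level over the board, with the board unmoved. The wrist view shows the ball centred at (326,315), where it was at the grasp. Handing in.

```bash
python3 -c "
from plant import r
print(r.sign_off())"
```

```text
the job is handed in; nothing more can be done
None
```

I handed the job in at about 23 s (no verdict was returned): the dish is held still, level by the tool pose, about 11 cm above the board and 9 mm from its middle, with the ball in the middle of the dish and the board not visibly moved.

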